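Fit the index plate on its spindle and locating pin

TASK

Pick up the loose index plate by its square hub and lower it, hub upwards, over the upright shaft of the spindle base and its locating pin. The pin is clamped somewhere along its curved slot, so let the plate down lightly on the pin, feel round to either side until the pin finds the hole, and lower the plate under control, never dropped or forced (never press with more than about 50 N), until it sits fully home and flat on the shoulder of the shaft; then let go.

Things in the scene. Friction and masses are not known exactly. Their poses are not given: they have to be found in the camera images.
- plate_center (a point): Centre of the index plate: on the bore axis, half-way up (24 mm above the underside; 48 mm high overall); z up out of the hub. The square hub, 40 x 40 mm, is the upper 38 mm, sides along x and y: grip two opposite sides near its top, fingertips clear of the plate below. A round bore 24 mm in diameter runs right through.
- plate: The loose index plate, bare steel, about 0.45 kg: a plate 92 x 84 x 10 mm under a square hub, lying flat, hub up. Origin: bore axis at the underside. It reaches 52 mm from the bore axis towards -x (the side with the pin hole), 40 mm towards +x, 42 mm towards +y and -y. Four screw heads on it stand 3 mm high.
- pin_hole (a point): Centre, at the underside, of the plate's round through hole for the pin: 10 mm in diameter, 38 mm from the bore axis along the plate's -x.
- base: The spindle base, fixed to the table: foot plate 130 x 130 x 12 mm with four bolt heads, on it a round shoulder 48 mm in diameter whose top is 24 mm above the table, and an upright shaft 22 mm in diameter. Origin: shaft axis at table height; z up.
- seat (a point): Centre of the shoulder's top face, on the shaft axis, where the plate's underside must end. The locating pin, 8 mm in diameter with a 3 mm cone nose, stands 38 mm from this axis, its tip 20 mm above this face. It is clamped tight (does not give) in a curved slot, up to 0.28 rad either side of the base's -x; the exact angle is not measured and differs each time.
- shaft_tip (a point): Top of the shaft, 46 mm above the shoulder, with a 4 mm lead-in chamfer. The shaft enters the plate before the pin and guides it. If the hole is not over the pin the plate rests on the pin 20 mm above the shoulder; the pin enters once the plate is turned to within about 0.025 rad of it; a little further off, only its nose enters, 2 to 4 mm.

How it is judged:
On the way:
1. the plate is on the shaft, hub up, not yet home (horizontal distance between plate_center and seat below 0.004 m and z of plate_center in the frame of seat between 0.03 and 0.068 m and angle between the z axis of plate_center and the z axis of seat, either way round below 0.15 rad), for 0.05 s.
At the end, for the whole second after the job is handed in: the plate sits on the shaft and pin, hub up: bore axis within 3 mm of the shaft's axis, underside within 2.5 mm of the shoulder face, within 0.05 rad of level (horizontal distance between plate_center and seat below 0.003 m and z of plate_center in the frame of seat between 0.021 and 0.0265 m and angle between plate_center's own z axis and vertical below 0.05 rad); the robot touches nothing.
It fails at once if the plate is pressed or knocked against the base with more than 60 N (contact force between plate and base above 60 N).
It fails at once if the plate is dropped: moving faster than 0.25 m/s on the lower half of the shaft (linear speed of plate above 0.25 m/s and horizontal distance between plate_center and seat below 0.004 m and z of plate_center in the frame of seat below 0.043 m).
It also fails if it takes over 67 s, if anything falls off the work surface, if the arm or the gripper's body presses on something with over 40 N, if the wrist force passes 120 N, or if a joint passes its speed limit or range.

ROBOT

A 6-joint arm with a two-finger parallel gripper is mounted at the origin on a cart in front of the work surface, level with it; the furniture and walls round the work are solid. World frame = base frame: x ahead of the robot, y to its left, z up, the work surface at z = 0. Lengths are in m, angles in rad, forces in N, time in s.
With the tool pointing down it reaches from about 0.25 to 0.775 m from the base axis. Payload 4 kg.
Tool frame: the origin (TCP) lies midway between the tips of the shut fingers; the grasp point (between the pads) lies 19 mm behind it; z points along the fingers, x is the direction in which the jaws open and shut, and the axes are right-handed (so a half turn about z gives the same grasp; the last joint's range is limited). The gripper opens to 94 mm and grips with 3 to 60 N. Pads are 16 mm wide; open, the fingers measure 119 mm over their backs; the gripper's body (75 mm by 177 mm) begins 78 mm behind the grasp point.
Start: joints at [-1.306, 0.087, 1.371, -0, 1.684, -0.103], TCP at [0.198, -0.513, 0.206] pointing down, gripper open.
Joint ranges: [-3.1, 3.1], [-0.76, 2.03], [0.27, 2.55], [-1.08, 4.22], [0.17, 2.65], [-2.57, 2.57]. Speed limits (rad/s): [2.79, 2.79, 3.14, 3.14, 3.14, 3.14].

INTERFACE

Orientations are given as [roll, pitch, yaw] about the fixed x, y, z axes, in that order (R = Rz(yaw) Ry(pitch) Rx(roll)).
In Python, from bench import robot, eyes, close_job gives the robot as it stands.
- The arm moves only by the shell command python3 -m jog 'ROWS'. ROWS is JSON, a list of rows, each a list of 3 entries, a list of its own where there are three numbers: the turn, a rotation vector about the tool's x, y, z in degrees, then the shift along the tool's x, y, z in mm, then the closure, from -1 (fully open) to 1 (shut). In form: [[[wx, wy, wz], [x, y, z], claw], ...]. A call has 1 to 5 rows; each row is the pose to reach, as a shift and turn from the pose commanded when the call began, along the tool's axes at that moment; what a row does not reach only later rows make up. A row lasts 1/10 s, in which the tool goes at most 50 mm and 8.59 degrees, less where a joint would pass 70% of its speed; a pose out of reach is approached as far as the arm can. A call with a gripper value outside its range is refused whole. The fingers move at their own pace and stop on an object; the grip force is fixed at half the most. Time passes only in rows, so rows that repeat a pose let the fingers close. It gives the time, the measured TCP pose, the force and the opening at its end, in the units of the state.
- robot.get_obs(): the state, without advancing time (a new reading comes with each control period).
- eyes.snapshot(name): name is "scene" or "top" or "wrist"; returns (picture, depth): 420x560x3 uint8, red, green, blue; 420x560 float32, m along the optical axis (not along the pixel's ray), 0 where there is no reading.
- eyes.camera_params(name): a dict with "mtx" (3x3 intrinsics, pixels), "k1" (the pictures are not rectified: a ray, as slopes to the right and down, at radius r is drawn at 1 + k1 r^2 times it, then the intrinsics apply), "world_to_cam" (4x4, takes a point from world to camera coordinates). Camera axes: x right, y up, looking along -z (the intrinsics and any distortion apply to the point x, -y, -z); pixel columns grow to the right and rows downward; lengths in m; the calibration is good to about 2 mm. A picture is of the moment at which its call begins: read the wrist's pose just before it. camera_params takes no time and is no camera call; for the wrist camera it gives the pose at the moment of the call.
- close_job(): hands the job in, once; it reports no verdict.
The state is a dict: "time": time; "joint_positions": joint angles; "qvel": joint speeds; "joint_torque": joint torques, N m; "tool_pos": TCP position; "ee_rot": TCP orientation; "wrist_force": force on the tool from outside, world axes, zero at the start; "wrist_torque": the same for the moment, N m; "width": finger opening in m.
Only numpy, scipy, OpenCV 4.12 (cv2) and the standard library are available. Lean on these libraries where they do the work, as an engineer would, in place of code of your own. Each camera call takes 0.05 s, during which the arm holds its last target. There are 200 camera calls.

## Working session

There is one attempt and no reset: what is moved stays moved. The work goes in short steps, Python scripts to look and compute and a shell command to move; the robot and the scene stay as the last step left them, time stands still between calls to the robot, and variables do not carry over. Pictures are saved under pics/ and viewed, about 8 in all and at most 12, crops included, and the job is handed in when it is done.

```bash
mkdir -p pics; ls; python3 - <<'E'
from bench import robot, eyes
import cv2,numpy as np
print(robot.get_obs())
for n in ["scene","top"]:
    p,d=eyes.snapshot(n); cv2.imwrite(f"pics/{n}0.png",p[:,:,::-1]); np.savez(f"{n}0.npz",p=p,d=d)
    print(n,eyes.camera_params(n))
E
```

```text
pics
{'time': 0.0, 'joint_positions': array([-1.30609114e+00,  8.79591527e-02,  1.37222905e+00, -7.66465883e-06,
        1.68355615e+00, -1.03084046e-01]), 'qvel': array([ 0.00023693,  0.00030877, -0.00035309, -0.00186928,  0.00048541,
        0.00102202]), 'joint_torque': array([-2.93542238e-03, -3.40189326e+01, -3.02431619e+01,  7.15948013e-02,
        3.29794642e-02, -1.75500436e-04]), 'tool_pos': array([ 0.19761693, -0.51270587,  0.20431467]), 'ee_rot': array([-3.14137882e+00,  2.14105516e-03, -1.20300772e+00]), 'wrist_force': array([-0.36660678, -0.28312004, -0.17907664]), 'wrist_torque': array([ 3.18008192e-02,  7.59355406e-05, -2.09980250e-02]), 'width': 0.09393815058972838}
scene {'mtx': array([[439.35013106,   0.        , 281.75653478],
       [  0.        , 439.35013106, 214.61589316],
       [  0.        ,   0.        ,   1.        ]]), 'k1': 0.04373529241104066, 'world_to_cam': array([[-0.88236462, -0.47047735,  0.0091507 ,  0.42455301],
       [ 0.29242276, -0.53298626,  0.79398651, -0.2660343 ],
       [-0.36867547,  0.70326148,  0.60786651, -0.65325713],
       [ 0.        ,  0.        ,  0.        ,  1.        ]])}
top {'mtx': array([[533.69655338,   0.        , 284.39308679],
       [  0.        , 533.69655338, 203.9548851 ],
       [  0.        ,   0.        ,   1.        ]]), 'k1': -0.06011470461475675, 'world_to_cam': array([[-0.00507369, -0.99994022,  0.00968531, -0.06147529],
       [ 0.99897472, -0.0046326 ,  0.04503376, -0.50494916],
       [-0.0449862 ,  0.00990386,  0.99893851, -1.06223898],
       [ 0.        ,  0.        ,  0.        ,  1.        ]])}
```

View pics/top0.png

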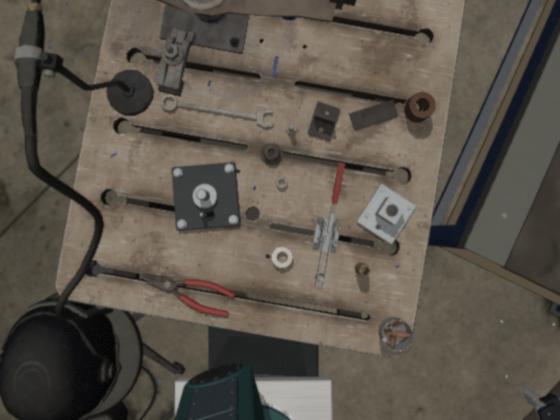

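View pics/scene0.png

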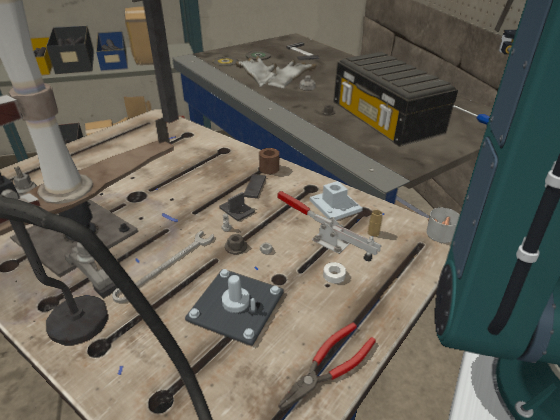

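The top view shows the base at about (205,195), with the pin just below it, and the plate at about (388,212), turned by roughly 30°. The toggle clamp is left of the plate. I'll zoom in on both.

```bash
cat > h.py <<'E'
import numpy as np,cv2
from bench import robot,eyes
def unproj(prm,uv,z):
    """pixels -> world points on plane height z"""
    K=prm["mtx"];T=prm["world_to_cam"];k=prm["k1"]
    d=(np.atleast_2d(uv)-K[:2,2])/[K[0,0],K[1,1]]
    s=d.copy()
    for _ in range(20): s=d/(1+k*(s**2).sum(1,keepdims=True))
    r=np.c_[s[:,0],-s[:,1],-np.ones(len(s))]@T[:3,:3]
    c=-T[:3,:3].T@T[:3,3]
    return c+r*((z-c[2])/r[:,2])[:,None]
def proj(prm,P):
    K=prm["mtx"];T=prm["world_to_cam"]
    q=np.atleast_2d(P)@T[:3,:3].T+T[:3,3]
    s=np.c_[q[:,0],-q[:,1]]/-q[:,2:]
    s*=1+prm["k1"]*(s**2).sum(1,keepdims=True)
    return s*[K[0,0],K[1,1]]+K[:2,2]
E
python3 - <<'E'
import numpy as np,cv2
p=np.load("top0.npz")["p"]
a=[cv2.resize(p[y:y+90,x:x+90],(400,400),interpolation=cv2.INTER_CUBIC) for x,y in((160,150),(345,167))]
cv2.imwrite("pics/crop1.png",np.hstack(a)[:,:,::-1])
E
```

```text
(no output)
```

View pics/crop1.png

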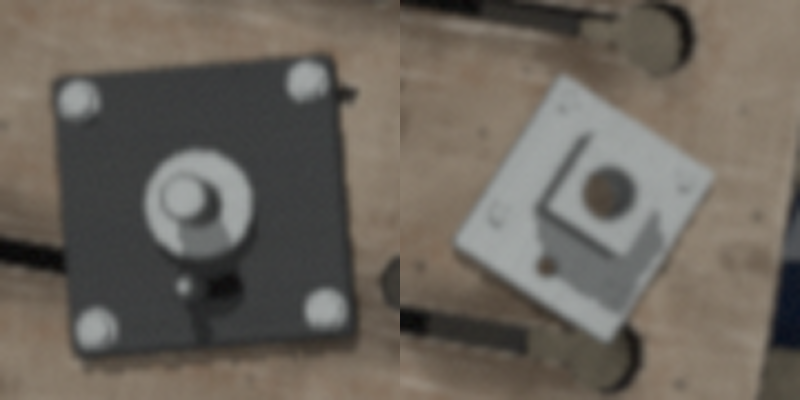

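```bash
python3 - <<'E'
from h import *
pr=eyes.camera_params("top")
np.set_printoptions(precision=4,suppress=True)
f=400/90
def U(l,off,z): return unproj(pr,(np.array(l,float)+.5)/f-.5+off,z)
B=(160,150);P=(345,167)
fc=U([(52,78),(330,57),(357,347),(77,357)],B,.012)
bolt=U([(79,100),(307,81),(326,309),(96,328)],B,.018)
print("foot",fc,fc.mean(0),"bolts",bolt.mean(0))
for Q in (fc,bolt):
    e=[Q[0]-Q[3],Q[1]-Q[2],Q[0]-Q[1]];print([np.degrees(np.arctan2(v[1],v[0])) for v in e],[np.linalg.norm(v) for v in e])
sh=U([(185,197)],B,.070);shoulder=U([(199,204)],B,.024);pin=U([(186,287)],B,.044)
print(sh,shoulder,pin)
v=(pin-sh)[0];print("pin dist",np.hypot(*v[:2]),"ang",np.degrees(np.arctan2(v[1],v[0])))
pc=U([(160,73),(315,178),(207,342),(55,245)],P,.010)
print("plate",pc,[np.linalg.norm(pc[i]-pc[i-1]) for i in range(4)])
hole=U([(145,265)],P,.010);bore=U([(210,192)],P,.048)
print(hole,bore);v=(bore-hole)[0];print(np.hypot(*v[:2]),np.degrees(np.arctan2(v[1],v[0])))
for a,b in((0,3),(1,2),(1,0),(2,3)):
    v=pc[a]-pc[b];print(np.degrees(np.arctan2(v[1],v[0])))
E
```

```text
foot [[0.5801 0.1641 0.012 ]
 [0.589  0.0377 0.012 ]
 [0.4574 0.0255 0.012 ]
 [0.4534 0.1522 0.012 ]] [0.52   0.0949 0.012 ] bolts [0.5219 0.0949 0.018 ]
[np.float64(5.382007170252742), np.float64(5.257511867577172), np.float64(94.03489401189859)] [np.float64(0.12724490795576707), np.float64(0.13218874448537574), np.float64(0.1267629132974941)]
[np.float64(4.500091189740517), np.float64(4.735795066693431), np.float64(94.48333069276443)] [np.float64(0.10325010769599788), np.float64(0.10328206659955032), np.float64(0.1033775714185547)]
[[0.5218 0.0949 0.07  ]] [[0.5216 0.0954 0.024 ]] [[0.484  0.0982 0.044 ]]
pin dist 0.03802353045732105 ang 175.04755679143116
plate [[ 0.5463 -0.2592  0.01  ]
 [ 0.498  -0.3297  0.01  ]
 [ 0.4237 -0.2791  0.01  ]
 [ 0.4681 -0.2102  0.01  ]] [np.float64(0.09218974191536304), np.float64(0.08543593010974496), np.float64(0.08988391349986653), np.float64(0.08193496261174088)]
[[ 0.4588 -0.2512  0.01  ]] [[ 0.4906 -0.2733  0.048 ]]
0.03870492484700932 -34.82736988652595
-32.07243840589329
-34.264641442296714
-124.39054634590727
-122.83052936935904
```

Base yaw is about 4.6°. The pin lies at about 175° from the shaft, so the plate needs a yaw of about -5° and currently has about -34°. I'll grip along plate y, which keeps the fingers off the pin, and start moving now.

```bash
cat >> h.py <<'E'
def to(x,y,z,yawdeg):
    "shift (mm, tool axes) and turn (deg) from the measured pose to a tool-down pose"
    from scipy.spatial.transform import Rotation as R
    o=robot.get_obs();A=R.from_euler("xyz",o["ee_rot"]);G=R.from_euler("xyz",[np.pi,0,np.radians(yawdeg)])
    print("shift",A.inv().apply(np.array([x,y,z])-o["tool_pos"]).round(4)*1000,"turn",np.degrees((A.inv()*G).as_rotvec()).round(2))
E
python3 -m jog '[[[0,0,54.9],[-118,-359,0],-1],[[0,0,54.9],[-118,-359,0],-1],[[0,0,54.9],[-118,-359,0],-1],[[0,0,54.9],[-118,-359,0],-1],[[0,0,54.9],[-118,-359,0],-1]]'
python3 -c "
from h import *
to(.4906,-.2733,.2,-123.8)"
```

```text
time: 0.6
tool_pos: [0.375, -0.3685, 0.205]
ee_rot: [3.141, 0.0, -1.89]
wrist_force: [0.1, -0.5, -0.1]
width: 0.0939
shift [-126.7  -79.9    5. ] turn [3.000e-02 1.000e-02 1.551e+01]
```

```bash

python3 -m jog '[[[0,0,15.5],[-126,-80,5],-1],[[0,0,15.5],[-126,-80,5],-1],[[0,0,15.5],[-126,-80,5],-1],[[0,0,15.5],[-126,-80,5],-1]]'
python3 - <<'E'
from h import *
pr=eyes.camera_params("wrist")
p,d=eyes.snapshot("wrist"); cv2.imwrite("pics/w1.png",p[:,:,::-1]); np.savez("w1.npz",p=p,d=d,**pr)
to(.4906,-.2733,.1,-123.8)
E
```

```text
time: 1.0
tool_pos: [0.4919, -0.2706, 0.1993]
ee_rot: [3.14, 0.002, -2.148]
wrist_force: [-0.4, -0.9, 0.2]
width: 0.0941
shift [ 1.4 -0.7 99.3] turn [0.1  0.05 0.66]
```

View pics/w1.png

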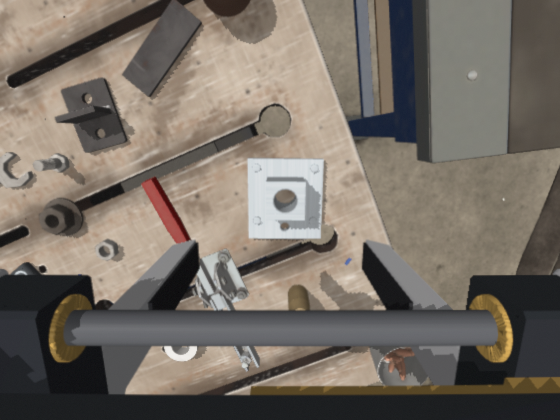

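The wrist view shows the plate at (248–323, 158–239), the bore at (285,199) and the pin hole at (285,227). It is well aligned. Next I'll get the exact yaw and centre by mask.

```bash
python3 - <<'E'
from h import *
w=np.load("w1.npz");p=w["p"]
np.set_printoptions(precision=4,suppress=True)
hsv=cv2.cvtColor(p,cv2.COLOR_RGB2HSV)
m=((hsv[...,1]<45)&(hsv[...,2]>110)).astype(np.uint8)
m2=np.zeros_like(m);m2[148:250,238:334]=m[148:250,238:334]
n,l,s,_=cv2.connectedComponentsWithStats(m2);i=1+s[1:,4].argmax();print(s[i])
c,_=cv2.findContours((l==i).astype(np.uint8),cv2.RETR_EXTERNAL,cv2.CHAIN_APPROX_NONE)
c=max(c,key=cv2.contourArea)[:,0,:].astype(float)
P=unproj(w,c,.010)[:,:2]
(cx,cy),sz,a=cv2.minAreaRect((P*1000).astype(np.float32));print("rect",cx,cy,sz,a)
a=np.radians(a)
# hole & bore
for nm,(u,v),z in(("bore",(285,199),.048),("hole",(285,227),.010)):
    print(nm,unproj(w,(u,v),z))
cr=cv2.resize(p[145:250,230:335],(600,600),interpolation=cv2.INTER_CUBIC)
mm=cv2.resize(l[145:250,230:335].astype(np.uint8),(600,600),interpolation=0)
e=cv2.Canny(mm*0+(mm==i).astype(np.uint8)*255,50,100);cr[e>0]=(255,0,0)
cv2.imwrite("pics/w1c.png",cr[:,:,::-1])
E
```

```text
[ 238  148   96  102 6264]
rect 479.16314697265625 -274.93505859375 (105.83505249023438, 110.30420684814453) 62.929752349853516
bore [[ 0.4916 -0.2759  0.048 ]]
hole [[ 0.4574 -0.2543  0.01  ]]
```

View pics/w1c.png

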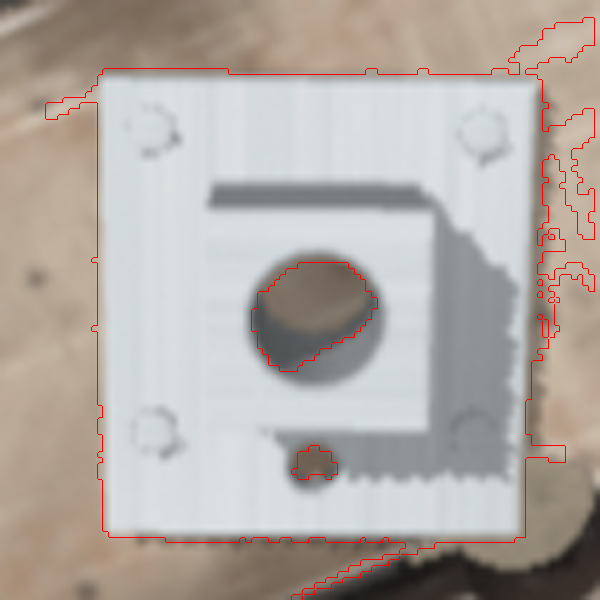

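```bash
python3 - <<'E'
from h import *
w=np.load("w1.npz")
np.set_printoptions(precision=4,suppress=True)
U=lambda l,z: unproj(w,(np.array(l,float)+.5)*105/600-.5+[230,145],z)
c=U([(98,73),(541,80),(524,538),(107,535)],.010)
s=U([(155,131),(483,135),(475,432),(155,432)],.012)
b=U([(316,317)],.048);h=U([(312,465)],.010)
ang=lambda v:np.degrees(np.arctan2(v[1],v[0]))
for Q in (c,s): print(Q.mean(0),"x dir",ang(Q[0]-Q[3]),ang(Q[1]-Q[2]),"y dir",ang(Q[0]-Q[1]),ang(Q[3]-Q[2]),[np.linalg.norm(Q[i]-Q[i-1]) for i in range(4)])
print(b,h,ang((b-h)[0]),np.linalg.norm((b-h)[0][:2]))
hs=U([(208,207),(436,211),(430,432),(205,430)],.048);print("hub",hs.mean(0),ang(hs[0]-hs[1]),[np.linalg.norm(hs[i]-hs[i-1]) for i in range(4)])
x=np.array([np.cos(np.radians(-34)),np.sin(np.radians(-34)),0])
print("centre from corners",c.mean(0)+.006*x)
E
```

```text
[ 0.4846 -0.2721  0.01  ] x dir -33.353904438609845 -33.47477693688191 y dir 55.99958047531 56.48897417495625 [np.float64(0.09327777996987419), np.float64(0.08539571669299138), np.float64(0.09254804643529785), np.float64(0.08519535925703947)]
[ 0.4897 -0.2753  0.012 ] x dir -34.07564402800105 -33.29010912517772 y dir 56.20217143291329 56.91474795122163 [np.float64(0.060063566954498535), np.float64(0.06330947192293677), np.float64(0.05926762540151134), np.float64(0.06413085214018487)]
[[ 0.4907 -0.2752  0.048 ]] [[ 0.459  -0.2542  0.01  ]] -33.491907834962234 0.038078843009704655
hub [ 0.4897 -0.2753  0.048 ] 55.89213424193276 [np.float64(0.04049294425033303), np.float64(0.040056497764764616), np.float64(0.04014165767994269), np.float64(0.040653464612933066)]
centre from corners [ 0.4896 -0.2755  0.01  ]
```

```bash
python3 -c "
from h import *
to(.4898,-.2753,.021,-123.6)"
```

```text
shift [  3.6  -1.3 178.3] turn [0.1  0.05 0.46]
```

```bash
python3 -m jog '[[[0.1,0.05,0.5],[3.6,-1.3,45],-1],[[0.1,0.05,0.5],[3.6,-1.3,90],-1],[[0.1,0.05,0.5],[3.6,-1.3,125],-1],[[0.1,0.05,0.5],[3.6,-1.3,150],-1],[[0.1,0.05,0.5],[3.6,-1.3,150],-1]]'
python3 -c "
from h import *
to(.4898,-.2753,.021,-123.6)"
```

```text
time: 1.55
tool_pos: [0.4838, -0.2775, 0.0455]
ee_rot: [3.133, -0.001, -2.165]
wrist_force: [0.5, 0.9, -0.7]
width: 0.094
shift [-5.2 -3.9 24.4] turn [ 0.5  -0.08 -0.45]
```

```bash
python3 -m jog '[[[0,0,0],[0,0,0],-1],[[0,0,0],[0,0,0],-1]]'
python3 -c "
from h import *
to(.4898,-.2753,.021,-123.6)"
```

```text
time: 1.75
tool_pos: [0.489, -0.28, 0.0529]
ee_rot: [-3.136, -0.001, -2.164]
wrist_force: [0.7, 0.1, 0.1]
width: 0.0938
shift [-4.4  2.1 31.9] turn [-0.33 -0.08 -0.4 ]
```

```bash
python3 -m jog '[[[0,0,0],[0,0,0],-1],[[0,0,0],[0,0,0],-1],[[0,0,0],[0,0,0],-1]]'
python3 -c "
from h import *
to(.4898,-.2753,.021,-123.6);print(robot.get_obs()['qvel'])"
```

```text
time: 2.05
tool_pos: [0.4886, -0.2789, 0.0515]
ee_rot: [-3.138, -0.001, -2.163]
wrist_force: [0.5, -0.1, -0.1]
width: 0.0942
shift [-3.7  1.1 30.5] turn [-0.21 -0.06 -0.35]
[ 0.00238662  0.00467591  0.00959701  0.00025442 -0.00195697  0.00059604]
```

```bash
python3 -m jog '[[[-0.1,0,-0.3],[-3.5,1,10],-1],[[-0.1,0,-0.3],[-3.5,1,20],-1],[[-0.1,0,-0.3],[-3.5,1,30],-1],[[-0.1,0,-0.3],[-3.5,1,30],-1],[[-0.1,0,-0.3],[-3.5,1,30],-1]]'
python3 -m jog '[[[0,0,0],[0,0,0],-1],[[0,0,0],[0,0,0],-1]]'
python3 -c "
from h import *
to(.4898,-.2753,.021,-123.6);print(robot.get_obs()['qvel'])"
```

```text
time: 2.55
tool_pos: [0.4888, -0.2748, 0.0195]
ee_rot: [3.14, -0.001, -2.158]
wrist_force: [0.0, 0.0, 0.6]
width: 0.0938
time: 2.75
tool_pos: [0.4896, -0.2754, 0.0211]
ee_rot: [-3.14, -0.001, -2.158]
wrist_force: [0.3, -0.2, 0.2]
width: 0.094
shift [-0.2 -0.1  0.1] turn [-0.07 -0.06 -0.06]
[ 4.71520496e-04 -2.64839714e-03  1.84839812e-03 -3.65507760e-04
  2.22535243e-03 -3.45072325e-05]
```

Positioned on target; close the gripper.

```bash
python3 -m jog '[[[0,0,0],[0,0,0],1],[[0,0,0],[0,0,0],1],[[0,0,0],[0,0,0],1],[[0,0,0],[0,0,0],1],[[0,0,0],[0,0,0],1]]'
python3 -m jog '[[[0,0,0],[0,0,0],1],[[0,0,0],[0,0,0],1],[[0,0,0],[0,0,0],1],[[0,0,0],[0,0,0],1],[[0,0,0],[0,0,0],1]]'

```

```text
time: 3.25
tool_pos: [0.4892, -0.2751, 0.0205]
ee_rot: [-3.142, -0.001, -2.158]
wrist_force: [-0.6, 0.8, -0.3]
width: 0.0573
time: 3.75
tool_pos: [0.4893, -0.275, 0.0205]
ee_rot: [-3.142, -0.001, -2.158]
wrist_force: [0.5, 0.9, 0.7]
width: 0.04
```

```bash
python3 -m jog '[[[0,0,0],[0,0,-5],1],[[0,0,0],[0,0,-25],1],[[0,0,0],[0,0,-60],1],[[0,0,0],[0,0,-100],1],[[0,0,0],[0,0,-130],1]]'
python3 -m jog '[[[0,0,0],[0,0,-10],1],[[0,0,0],[0,0,-10],1],[[0,0,0],[0,0,-10],1],[[0,0,0],[0,0,-10],1]]'
python3 - <<'E'
from h import *
print(robot.get_obs()["qvel"])
to(.50,-.03,.16,-95)
E
```

```text
time: 4.25
tool_pos: [0.4892, -0.2751, 0.1522]
ee_rot: [-3.141, -0.001, -2.158]
wrist_force: [0.5, -1.1, -4.8]
width: 0.0397
time: 4.65
tool_pos: [0.488, -0.2741, 0.1573]
ee_rot: [3.136, -0.001, -2.158]
wrist_force: [-0.7, 0.7, -4.8]
width: 0.0399
[-0.00188833  0.00183507 -0.00583549  0.00062579  0.0008653   0.00017653]
shift [-209.9  125.3   -2.1] turn [  0.33   0.03 -28.66]
```

```bash
python3 -m jog '[[[0,0,-6],[-35,20,0],1],[[0,0,-13],[-77,46,0],1],[[0,0,-19],[-119,71,0],1],[[0,0,-25],[-160,95,0],1],[[0.3,0,-28.7],[-200,119,-2],1]]'
python3 -m jog '[[[0,0,0],[-8,5,0],1],[[0,0,0],[-10,6,0],1],[[0,0,0],[-10,6,0],1],[[0,0,0],[-10,6,0],1],[[0,0,0],[-10,6,0],1]]'
python3 - <<'E'
from h import *
o=robot.get_obs();print(o["qvel"],o["width"])
pr=eyes.camera_params("wrist")
p,d=eyes.snapshot("wrist"); cv2.imwrite("pics/w2.png",p[:,:,::-1]); np.savez("w2.npz",p=p,d=d,**pr)
to(.521,.093,.16,-95)
E
```

```text
time: 5.15
tool_pos: [0.4998, -0.0405, 0.1599]
ee_rot: [-3.141, -0.002, -1.654]
wrist_force: [0.5, 0.2, -2.9]
width: 0.0399
time: 5.65
tool_pos: [0.496, -0.0335, 0.1619]
ee_rot: [-3.137, -0.002, -1.66]
wrist_force: [0.3, 0.6, -3.5]
width: 0.0396
[ 0.00096896 -0.00300645 -0.00308963  0.00414652  0.00164889  0.00057485] 0.039553960326905405
shift [-128.1  -13.6    1.8] turn [-0.24 -0.14 -0.09]
```

View pics/w2.png

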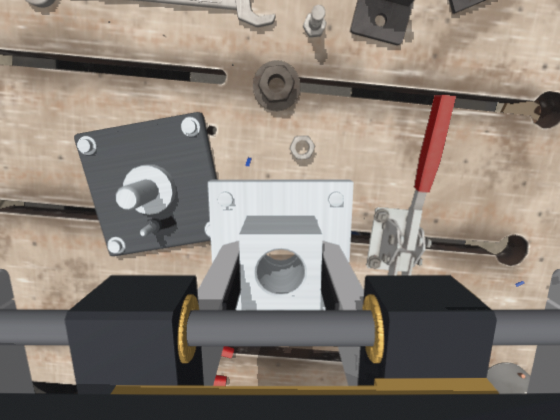

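The base is in clear view: shaft tip near (127,197), shoulder near (148,190), pin near (147,230). The held plate's bore is at (281,271). I'll zoom in for precision.

```bash
python3 - <<'E'
from h import *
p=np.load("w2.npz")["p"]
a=cv2.resize(p[150:250,90:190],(500,500),interpolation=cv2.INTER_CUBIC)
b=cv2.resize(p[215:315,230:330],(300,300),interpolation=cv2.INTER_CUBIC)
im=np.zeros((500,800,3),np.uint8);im[:,:500]=a;im[:300,500:]=b
cv2.imwrite("pics/w2c.png",im[:,:,::-1])
E
```

```text
(no output)
```

View pics/w2c.png

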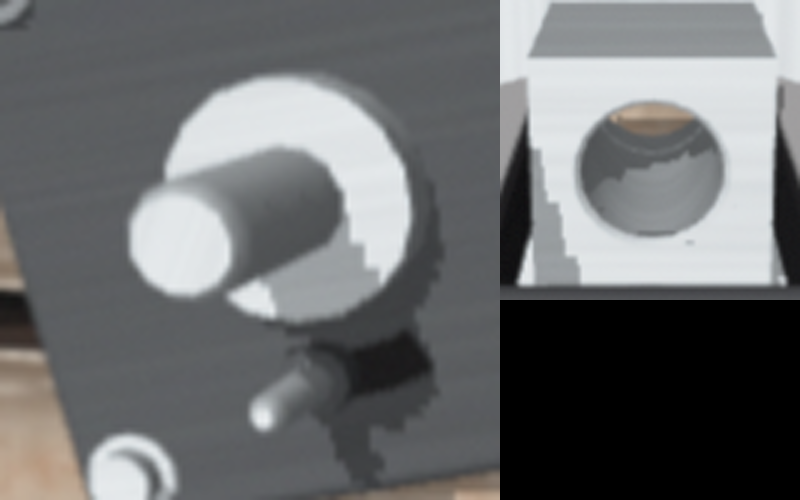

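```bash
python3 - <<'E'
from h import *
np.set_printoptions(precision=4,suppress=True)
w=np.load("w2.npz")
U=lambda l,z,f=5,o=(90,150): unproj(w,(np.array(l,float)+.5)/f-.5+o,z)[0]
ang=lambda v:np.degrees(np.arctan2(v[1],v[0]))
sh=U([(181,244)],.070);so=U([(288,198)],.024);pin=U([(262,415)],.044)
print(sh,so,pin,ang(pin-sh),np.linalg.norm((pin-sh)[:2]),ang(pin-so),np.linalg.norm((pin-so)[:2]))
b=U([(151,168)],.189,3,(230,215));print("bore",b)
o=robot.get_obs();print(o["tool_pos"],o["ee_rot"],o["qvel"])
E
```

```text
[0.5229 0.0936 0.07  ] [0.5233 0.0936 0.024 ] [0.4856 0.0976 0.044 ] 173.993488595548 0.03749549810394122 173.92490503293612 0.03791935824356154
bore [ 0.4974 -0.0332  0.189 ]
[ 0.496  -0.0334  0.162 ] [-3.1373 -0.0024 -1.6596] [ 0.0043 -0.0014  0.      0.0016  0.0005  0.0017]
```

Base axis is about (0.5225, 0.0935), and the pin direction is 174–175°, so plate yaw should be about -5.5°. Both cameras agree to within 1–2 mm.

```bash
python3 -c "
from h import *
to(.5216,.0935,.15,-95.5)"
python3 -m jog '[[[-0.2,-0.1,0.3],[-32,-3,2],1],[[-0.2,-0.1,0.3],[-70,-7,5],1],[[-0.2,-0.1,0.3],[-105,-12,8],1],[[-0.2,-0.1,0.3],[-122,-14,11],1],[[-0.2,-0.1,0.3],[-128,-15,12],1]]'
python3 -m jog '[[[0,0,0],[0,0,0],1],[[0,0,0],[0,0,0],1],[[0,0,0],[0,0,0],1],[[0,0,0],[0,0,0],1],[[0,0,0],[0,0,0],1]]'
python3 -c "
from h import *
to(.5216,.0935,.10,-95.5)
print(robot.get_obs()['wrist_torque'])"
```

```text
shift [-128.7  -14.2   11.8] turn [-0.24 -0.13  0.41]
time: 6.2
tool_pos: [0.5222, 0.0951, 0.1495]
ee_rot: [-3.141, -0.0, -1.661]
wrist_force: [-0.0, -0.8, -4.8]
width: 0.0401
time: 6.7
tool_pos: [0.5221, 0.0934, 0.1503]
ee_rot: [-3.14, -0.0, -1.664]
wrist_force: [0.2, -0.4, -4.0]
width: 0.0399
shift [-0.   0.6 50.3] turn [-0.09 -0.02  0.18]
[ 0.07435296 -0.00664007  0.06089734]
```

```bash
python3 -m jog '[[[0,0,0.2],[0,0.6,12],1],[[0,0,0.2],[0,0.6,27],1],[[0,0,0.2],[0,0.6,41],1],[[0,0,0.2],[0,0.6,50],1],[[0,0,0.2],[0,0.6,54],1]]'
python3 -m jog '[[[0,0,0],[0,0,1],1],[[0,0,0],[0,0,1],1],[[0,0,0],[0,0,2],1],[[0,0,0],[0,0,3],1],[[0,0,0],[0,0,4],1]]'
python3 -c "
from h import *
to(.5216,.0935,.09,-95.5)
print(robot.get_obs()['wrist_torque'])"
```

```text
time: 7.2
tool_pos: [0.5202, 0.0941, 0.0936]
ee_rot: [3.139, -0.001, -1.666]
wrist_force: [-0.3, -0.2, -4.3]
width: 0.0401
time: 7.7
tool_pos: [0.5218, 0.0941, 0.0925]
ee_rot: [-3.14, -0.0, -1.666]
wrist_force: [-0.3, 0.0, -3.8]
width: 0.0394
shift [0.6 0.2 2.5] turn [-0.12 -0.01  0.04]
[ 0.01295836  0.01542615 -0.01524548]
```

```bash
python3 -m jog '[[[0,0,0],[0.4,0.1,1],1],[[0,0,0],[0.4,0.1,2],1],[[0,0,0],[0.4,0.1,3],1],[[0,0,0],[0.4,0.1,4],1],[[0,0,0],[0.4,0.1,5],1]]'
python3 -m jog '[[[0,0,0],[0,0,1],1],[[0,0,0],[0,0,2],1],[[0,0,0],[0,0,3],1],[[0,0,0],[0,0,3],1]]'
python3 -c "
from h import *
print(robot.get_obs()['wrist_torque'])"
```

```text
time: 8.2
tool_pos: [0.5214, 0.0937, 0.0869]
ee_rot: [-3.14, -0.0, -1.666]
wrist_force: [0.4, -0.1, -4.4]
width: 0.04
time: 8.6
tool_pos: [0.5213, 0.0937, 0.0838]
ee_rot: [-3.141, -0.0, -1.666]
wrist_force: [0.1, 1.0, -3.7]
width: 0.0402
[-0.02760158  0.06168907  0.0147092 ]
```

The plate is on the shaft with no side force. Pin contact is expected at a tip z of about 0.0645.

```bash
python3 -m jog '[[[0,0,0],[0,0,3],1],[[0,0,0],[0,0,6],1],[[0,0,0],[0,0,9],1],[[0,0,0],[0,0,12],1],[[0,0,0],[0,0,14],1]]'
python3 -m jog '[[[0,0,0],[0,0,1],1],[[0,0,0],[0,0,2],1],[[0,0,0],[0,0,3],1],[[0,0,0],[0,0,3],1]]'
python3 -m jog '[[[0,0,0],[0,0,0.5],1],[[0,0,0],[0,0,1],1],[[0,0,0],[0,0,1.5],1],[[0,0,0],[0,0,2],1]]'
python3 -c "
from h import *
print(robot.get_obs()['wrist_torque'])"
```

```text
time: 9.1
tool_pos: [0.5212, 0.0937, 0.0695]
ee_rot: [-3.141, -0.0, -1.666]
wrist_force: [-1.1, 0.1, -4.3]
width: 0.0398
time: 9.5
tool_pos: [0.5214, 0.0937, 0.067]
ee_rot: [-3.141, -0.0, -1.666]
wrist_force: [0.3, -0.0, -4.5]
width: 0.0394
time: 9.9
tool_pos: [0.5214, 0.0937, 0.065]
ee_rot: [-3.14, -0.0, -1.666]
wrist_force: [-0.0, 0.4, -3.2]
width: 0.0402
[0.06034083 0.02072294 0.02770333]
```

```bash
for i in 1 2; do python3 -m jog '[[[0,0,0],[0,0,0.4],1],[[0,0,0],[0,0,0.8],1],[[0,0,0],[0,0,1.2],1],[[0,0,0],[0,0,1.5],1]]'; python3 -c "
from h import *
print(robot.get_obs()['wrist_torque'])"; done
```

```text
time: 10.3
tool_pos: [0.5214, 0.0937, 0.0635]
ee_rot: [-3.14, -0.0, -1.666]
wrist_force: [-0.1, 0.3, -3.2]
width: 0.0398
[ 0.03011463  0.0400392  -0.04781839]
time: 10.7
tool_pos: [0.5214, 0.0937, 0.062]
ee_rot: [-3.141, -0.0, -1.666]
wrist_force: [-0.4, -0.1, -3.7]
width: 0.0395
[ 0.03166387 -0.07993616  0.01324999]
```

```bash
for i in 1 2; do python3 -m jog '[[[0,0,0],[0,0,0.4],1],[[0,0,0],[0,0,0.8],1],[[0,0,0],[0,0,1.2],1],[[0,0,0],[0,0,1.5],1]]'; python3 -c "
from h import *
print(robot.get_obs()['wrist_torque'])"; done
```

```text
time: 11.1
tool_pos: [0.5214, 0.0937, 0.0605]
ee_rot: [-3.14, -0.0, -1.666]
wrist_force: [0.6, -0.5, -3.7]
width: 0.0397
[ 0.03303697  0.05671877 -0.0001582 ]
time: 11.5
tool_pos: [0.5214, 0.0937, 0.059]
ee_rot: [-3.14, -0.0, -1.666]
wrist_force: [0.4, -0.4, -3.5]
width: 0.0398
[ 0.00666311 -0.06366354 -0.01984155]
```

The underside is 5.5 mm below the pin tip with no contact force, so the pin is in the hole. I'll keep lowering.

```bash
for i in 1 2 ; do python3 -m jog '[[[0,0,0],[0,0,1],1],[[0,0,0],[0,0,2],1],[[0,0,0],[0,0,3],1],[[0,0,0],[0,0,4],1],[[0,0,0],[0,0,5],1]]'; done; python3 -m jog '[[[0,0,0],[0,0,0.5],1],[[0,0,0],[0,0,1],1],[[0,0,0],[0,0,1.5],1],[[0,0,0],[0,0,2],1],[[0,0,0],[0,0,2.5],1]]'; python3 -c "
from h import *
print(robot.get_obs()['wrist_torque'])"
```

```text
time: 12.0
tool_pos: [0.5214, 0.0937, 0.0539]
ee_rot: [-3.141, -0.0, -1.666]
wrist_force: [-0.9, -0.5, -3.6]
width: 0.0399
time: 12.5
tool_pos: [0.5214, 0.0937, 0.049]
ee_rot: [-3.14, -0.0, -1.666]
wrist_force: [-0.4, -0.4, -4.3]
width: 0.0396
time: 13.0
tool_pos: [0.5214, 0.0937, 0.0465]
ee_rot: [-3.14, -0.0, -1.666]
wrist_force: [-0.4, 0.0, -4.8]
width: 0.0398
[ 0.00053238  0.04552453 -0.01605882]
```

```bash
for i in 1 2 3; do python3 -m jog '[[[0,0,0],[0,0,0.3],1],[[0,0,0],[0,0,0.6],1],[[0,0,0],[0,0,0.9],1],[[0,0,0],[0,0,0.9],1]]'; done
```

```text
time: 13.4
tool_pos: [0.5214, 0.0937, 0.0456]
ee_rot: [-3.141, -0.0, -1.666]
wrist_force: [-0.1, -0.4, -3.4]
width: 0.0395
time: 13.8
tool_pos: [0.5214, 0.0937, 0.0447]
ee_rot: [-3.141, -0.0, -1.666]
wrist_force: [0.8, 0.5, -3.3]
width: 0.0399
time: 14.2
tool_pos: [0.5215, 0.0937, 0.0445]
ee_rot: [-3.14, -0.0, -1.666]
wrist_force: [-1.7, -0.4, 0.5]
width: 0.04
```

Contact exactly at the expected height (0.0445). One light press to confirm, then release.

```bash
python3 -m jog '[[[0,0,0],[0,0,0.3],1],[[0,0,0],[0,0,0.6],1],[[0,0,0],[0,0,0.6],1]]'
python3 -m jog '[[[0,0,0],[0,0,-0.3],1],[[0,0,0],[0,0,-0.3],-1],[[0,0,0],[0,0,-0.3],-1],[[0,0,0],[0,0,-0.3],-1],[[0,0,0],[0,0,-0.3],-1]]'
python3 -m jog '[[[0,0,0],[0,0,0],-1],[[0,0,0],[0,0,0],-1],[[0,0,0],[0,0,0],-1],[[0,0,0],[0,0,0],-1],[[0,0,0],[0,0,0],-1]]'
```

```text
time: 14.5
tool_pos: [0.5216, 0.0937, 0.0445]
ee_rot: [-3.14, -0.0, -1.666]
wrist_force: [-3.9, -0.9, 4.7]
width: 0.0399
time: 15.0
tool_pos: [0.5216, 0.0937, 0.0433]
ee_rot: [-3.14, -0.0, -1.666]
wrist_force: [-0.3, 0.2, -1.1]
width: 0.0684
time: 15.5
tool_pos: [0.5214, 0.0937, 0.0436]
ee_rot: [-3.14, -0.0, -1.666]
wrist_force: [0.7, 0.1, 0.3]
width: 0.0938
```

```bash
python3 -m jog '[[[0,0,0],[0,0,-10],-1],[[0,0,0],[0,0,-30],-1],[[0,0,0],[0,0,-60],-1],[[0,0,0],[0,0,-100],-1],[[0,0,0],[0,0,-140],-1]]'
python3 -m jog '[[[0,0,0],[0,0,-10],-1],[[0,0,0],[0,0,-10],-1],[[0,0,0],[0,0,-10],-1],[[0,0,0],[0,0,-10],-1]]'
python3 - <<'E'
from h import *
pr=eyes.camera_params("wrist")
p,d=eyes.snapshot("wrist"); np.savez("w3.npz",p=p,d=d,**pr)
q=proj(pr,[.522,.0935,.05])[0].astype(int);print(q)
a=cv2.resize(p[max(q[1]-80,0):q[1]+80,q[0]-80:q[0]+80],None,fx=3.5,fy=3.5,interpolation=cv2.INTER_CUBIC)
cv2.imwrite("pics/w3.png",a[:,:,::-1])
dd=d[q[1]-40:q[1]+40,q[0]-40:q[0]+40]
c=-pr["world_to_cam"][:3,:3].T@pr["world_to_cam"][:3,3]
# world z of points from depth
v,u=np.mgrid[q[1]-40:q[1]+40,q[0]-40:q[0]+40]
A=unproj(pr,np.c_[u.ravel(),v.ravel()],0.0)
T=pr["world_to_cam"];s=-dd.ravel()/( (A@T[:3,:3].T+T[:3,3])[:,2]);P=c+(A-c)*s[:,None]
z=P[:,2];print("hist mm",np.unique((z*500).round()*2,return_counts=True))
for lo,hi in((.066,.078),(.029,.036)):
    k=(z>lo)&(z<hi);X=P[k]
    if k.sum()>50: co,*_=np.linalg.lstsq(np.c_[X[:,:2],np.ones(len(X))],X[:,2],rcond=None);print(lo,k.sum(),X.mean(0),"slope",co[:2])
E
```

```text
time: 16.0
tool_pos: [0.5209, 0.0938, 0.1854]
ee_rot: [-3.141, -0.0, -1.666]
wrist_force: [0.7, -0.8, -0.3]
width: 0.094
time: 16.4
tool_pos: [0.52, 0.0937, 0.191]
ee_rot: [3.138, -0.001, -1.666]
wrist_force: [-0.4, 0.3, -0.1]
width: 0.0942
[280 201]
hist mm (array([ 10.,  12.,  14.,  20.,  24.,  26.,  28.,  32.,  34.,  36.,  38.,
        40.,  42.,  44.,  46.,  48.,  50.,  52.,  54.,  56.,  58.,  60.,
        62.,  64.,  66.,  68.,  70.,  72.,  74., 370.]), array([   6,   20,    1,    3,    1,    1,    3,  766, 3106,  332,   80,
          9,   26,   46,    6,    1,   24,   18,    4,   12,   43,   14,
         17,   60,   61,  128,  490, 1050,   50,   22]))
0.066 1750 [0.52310649 0.09357674 0.07104371] slope [-3.51517628e-03 -7.52761297e-05]
0.029 4055 [0.52075533 0.09453    0.0336728 ] slope [1.72717991e-04 9.64546553e-06]
```

View pics/w3.png

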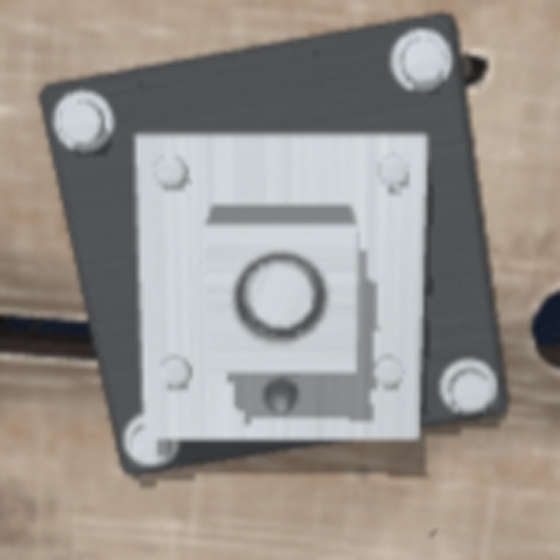

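The plate is home: the shaft is centred in the bore, the pin shows through the hole, the plate top is at 33.7 mm (expected 34) and it is level. The gripper is clear.

```bash
python3 -c "
from bench import close_job
close_job()"
```

```text
the job is handed in; nothing more can be done
```

The index plate is seated on the spindle base, hub up and over the pin, and I handed the job in at about 16.5 s of the 67 s allowed; no verdict was reported.

- **How it went:** I gripped the hub across plate y and set the plate angle from the pin direction measured in the camera images (174–175°). The pin went straight into the hole, so I did not need to feel round to either side.
- **Lowering:** I lowered it in small steps and felt no resistance until the shoulder. Contact came at the expected height. A light press to confirm gave less than 10 N, and then I released.
- **Last checks:**
  - The wrist image shows the shaft centred in the bore and the pin in the hole.
  - The plate's top face is at 33.7 mm (34 mm expected), with a slope under 0.001.
  - The hub's top face read about 71–72 mm (72 mm expected).
  - The gripper is open and about 15 cm above the release height, with no wrist force.
- **Disagreements:** The two cameras differed by 1–2 mm in position and about 1° in pin angle, which is within their calibration and the fit's tolerance.

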